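# Open the coin jar on the bedside crate

### The job

Take the egg cup off the lid of the coin jar and stand it upright on the round cork coaster. Then unscrew the tight lid: leave the jar seated in its square wooden caddy, which stops it from turning, turn the lid anticlockwise (seen from above) until its thread lets go, lift it straight off, and finish still holding it level about 3 cm above the open mouth. Leave the mug, pencil, clip and spoon alone.

Things in the scene. Friction and masses are not known exactly. Their poses are not given: they have to be found in the camera images.
- egg_cup: White ceramic egg cup, upright and open at the top, 62 mm tall, 70 g; its bowl is a plain upright cylinder 46 mm across from 30 mm height up to the rim, over a 24 mm waist and a 40 mm foot. Starts on the jar lid, within 6 mm of its middle. Origin: centre of the underside, z up.
- coaster: Round cork coaster fixed to the desk, 110 mm across, 5 mm thick. Origin: centre of its underside.
- caddy: Square pine caddy (open box) screwed to the desk, 89 mm outside, 46 mm tall, walls and floor 10 mm; the 69 mm pocket holds the jar with 1.5 mm play on each side and keeps it from turning. Origin: centre of its underside.
- jar: Square glass jar with coins in it, 66 mm wide, about 0.45 kg, standing loose on the caddy's 10 mm floor. Shoulder at 72 mm, round neck 44 mm across up to 92 mm, then a springy black rubber seal ring, its top at about 97 mm when open (the mouth). Origin: centre of the underside, z up; its x axis is the reference for the lid's turn.
- lid: Round steel lid screwed onto the jar, 62 mm across with 16 small flats, 19 mm tall, 50 g. Origin: centre of its lower rim, z up; the top lies 19 mm above it. Closed, the rim is 80 mm above the jar's underside, 8 mm above the shoulder. Its x axis starts 0 to 0.2 rad anticlockwise of the jar's x axis. Turning it needs up to about 1 N m: grip it with 60 to 80 N.
- thread (a point): Point on the jar's axis at the thread, 86 mm above its underside. The lid's inner lugs sit under thread ramps, pressed up by the seal (about 10 N). Turned anticlockwise from above the lid climbs 2 mm and lets go at 1.0 rad from the jar's x axis; past 1.7 rad it jams. At 1.2 to 1.5 rad it lifts off freely: one turn of 75 degrees from any start does it. Clockwise it soon hits a stop.
- mug: White ceramic mug with one handle, 80 mm across, 92 mm tall. Bystander. Origin: centre of the underside.
- pencil: Wooden pencil, 170 mm long, 7.5 mm thick, lying along its x. Bystander. Origin: underside, near the middle.
- clip: Teal plastic clip, 62 x 12 x 13 mm. Bystander. Origin: centre of the underside.
- spoon: Steel teaspoon, 150 mm long, lying flat. Bystander. Origin: underside, near the middle.
Mind the look-alikes: they are no part of the job. Several things have the shape of the lid; the one meant has the colours described above.

How it is judged:
By the outcome, as a careful person would: the job done as asked, in the order asked, and still so for the second after the job is handed in, while the arm keeps its last pose, push and grip.
It also fails if it takes over 50 s, if anything falls off the work surface, if the arm or the gripper's body presses on something with over 40 N, if the wrist force passes 120 N, or if a joint passes its speed limit or range.

### The arm

A 6-joint arm with a two-finger parallel gripper is mounted at the origin on the work surface. World frame = base frame: x ahead of the robot, y to its left, z up, the work surface at z = 0. Lengths are in m, angles in rad, forces in N, time in s.
With the tool pointing down it reaches from about 0.35 to 0.975 m from the base axis. Payload 4.9 kg.
Tool frame: the origin (TCP) lies midway between the tips of the shut fingers; the grasp point (between the pads) lies manip.tcp_to_grasp behind it (manip.tcp_to_grasp is the distance from the TCP to the grasp point, in m); z points along the fingers, y is the line along which they close (so a half turn about z gives the same grasp; the last joint's range is limited). The gripper opens to 85 mm and grips with 20 to 120 N. Pads are 22 mm wide; open, the fingers measure 114 mm over their backs; the gripper's body (76 mm by 85 mm) begins 54 mm behind the grasp point. The pads swing forward as they close: fully open they stand 13 mm farther back than shut.
Start: joints at [1.211, 0.053, 1.613, -0, 1.476, -0.119], TCP at [0.149, 0.607, 0.231] pointing down, gripper open.
Joint ranges: [-3.01, 3.01], [-1.01, 2.22], [0.06, 2.58], [-1.02, 4.17], [0.09, 2.62], [-3.14, 3.14]. Speed limits (rad/s): [2.57, 2.57, 3.14, 3.14, 3.14, 3.14].

### API

Orientations are given as a unit quaternion [w, x, y, z].
In Python, from plant import manip, grab_frame, calibration, job_done gives the robot as it stands.
- The arm moves only by the tool send_rows, never from a script. Its argument "rows" is a list of rows, each an object of numbers: "x", "y", "z": the shift along the tool's x, y, z normalised to -1 to 1, where 1 is 15 cm; "wx", "wy", "wz": the turn, a rotation vector about the tool's x, y, z normalised to -1 to 1, where 1 is pi/4 rad; "hand": the opening, from -1 (shut) to 1 (fully open). In form: [{"x": .., "y": .., "z": .., "wx": .., "wy": .., "wz": .., "hand": ..}, ...]. A call has exactly 10 rows; each row shifts and turns the commanded pose from where the row before left it, along the tool's axes as they then stand; what a row does not reach is not made up. A row lasts 1/12 s, in which the tool goes at most 41.7 mm and 7.16 degrees, less where a joint would pass 70% of its speed; a pose out of reach is approached as far as the arm can. A call with a number of a shift or a turn outside -1 to 1 is refused whole. A call with a gripper value outside its range is refused whole. The fingers move at their own pace and stop on an object; the grip force is fixed at half the most. Time passes only in rows, so rows that do not move let the fingers close, or fill a call up. It gives the time, the measured TCP pose, the force, the opening and the grip force at its end, in the units of the state.
- manip.state(): the state, without advancing time (a new reading comes with each control period).
- grab_frame(name): name is "side" or "top"; returns the picture (420x560x3 uint8, blue, green, red); there is no depth.
- calibration(name): a dict with "camera_matrix" (3x3 intrinsics, pixels), "R" (3x3) and "t" (3): a world point X has camera coordinates R X + t. Camera axes: x right, y down, z forward; pixel columns grow to the right and rows downward; lengths in m; the calibration is good to about 2 mm. A picture is of the moment at which its call begins. calibration takes no time and is no camera call.
- job_done(): hands the job in; it is judged then, once.
The state is a dict: "time": time; "joint_pos": joint angles; "joint_vel": joint speeds; "joint_efforts": joint torques, N m; "tool_pos": TCP position; "tool_rot": TCP orientation; "contact_force": force on the tool from outside, world axes, zero at the start; "ft_torque": the same for the moment, N m; "gripper_width": opening from 0.0 (shut) to 1.0 (fully open); "grasp_force": force on a finger pad.
Only numpy, scipy, OpenCV 4.12 (cv2) and the standard library are available. Lean on these libraries where they do the work, as an engineer would, in place of code of your own. Each camera call takes 0.05 s, during which the arm holds its last target. There are 200 camera calls.

## Working session

There is one attempt and no reset: what is moved stays moved. The work goes in short steps, Python scripts to look and compute and a tool call to move; the robot and the scene stay as the last step left them, time stands still between calls to the robot, and variables do not carry over. Pictures are saved under pics/ and viewed, at most 10 in all, crops included, and the job is handed in when it is done.

Besides the shell and the picture viewer there is one more tool, called after "Request:" as a command line: name --argument value ..., lists and objects as JSON in quotes. send_rows: Moves the arm, as the interface text tells. Scaled input: -1 to 1 covers 15 cm each way for a shift and pi/4 rad each way for a turn. Its arguments: {"type":"object","properties":{"rows":{"type":"array","items":{"type":"object","properties":{"x":{"type":"number","minimum":-1,"maximum":1},"y":{"type":"number","minimum":-1,"maximum":1},"z":{"type":"number","minimum":-1,"maximum":1},"wx":{"type":"number","minimum":-1,"maximum":1},"wy":{"type":"number","minimum":-1,"maximum":1},"wz":{"type":"number","minimum":-1,"maximum":1},"hand":{"type":"number"}}}}},"required":["rows"]}

```bash
ls && mkdir -p pics
python3 - <<'E'
from plant import manip, grab_frame, calibration
import cv2
for n in ("side","top"):
    cv2.imwrite(f"pics/{n}0.png",grab_frame(n)); c=calibration(n); print(n,c)
print(manip.tcp_to_grasp); print(manip.state())
E
```

```text
pics
side {'camera_matrix': array([[461.37059134,   0.        , 280.00377561],
       [  0.        , 461.37059134, 207.12199725],
       [  0.        ,   0.        ,   1.        ]]), 'R': array([[ 0.99174507, -0.12712071, -0.01679393],
       [-0.08266668, -0.53374964, -0.84159227],
       [ 0.09802005,  0.83603328, -0.53985222]]), 't': array([-0.54383359,  0.13312701,  1.09045113])}
top {'camera_matrix': array([[529.54261396,   0.        , 276.44644925],
       [  0.        , 529.54261396, 200.07915637],
       [  0.        ,   0.        ,   1.        ]]), 'R': array([[ 0.01853805, -0.9996834 , -0.01701271],
       [-0.99552838, -0.01687929, -0.0929426 ],
       [ 0.09262601,  0.01865961, -0.99552611]]), 't': array([0.02032989, 0.54984167, 1.56465194])}
0.0187
{'time': 0.1, 'joint_pos': array([ 1.21099578e+00,  5.33246675e-02,  1.61413829e+00, -3.02224381e-06,
        1.47601112e+00, -1.19003718e-01]), 'joint_vel': array([ 0.00137858, -0.00053062, -0.00344604,  0.00247053, -0.001648  ,
       -0.00038245]), 'joint_efforts': array([ 7.39892148e-04, -3.94908178e+01, -3.71361172e+01, -1.75449140e-04,
        3.91499401e-03, -1.11755341e-05]), 'tool_pos': array([0.14885232, 0.60644013, 0.23017598]), 'tool_rot': array([-2.21602055e-04,  1.20107551e-01,  9.92760440e-01, -9.14239438e-04]), 'contact_force': array([0.05571046, 0.6676071 , 0.27957959]), 'ft_torque': array([-0.01802376,  0.01272758, -0.00301688]), 'grasp_force': 0.0, 'gripper_width': 0.9981767962652031}
```

View pics/side0.png

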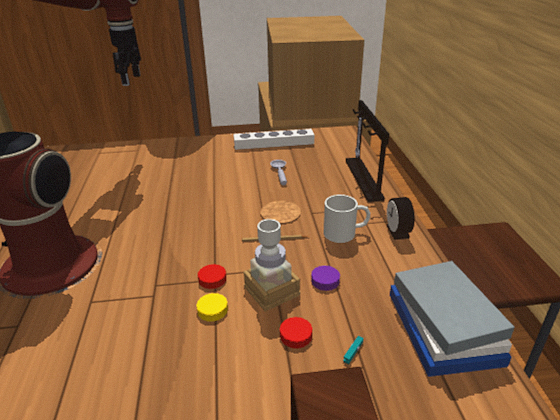

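View pics/top0.png

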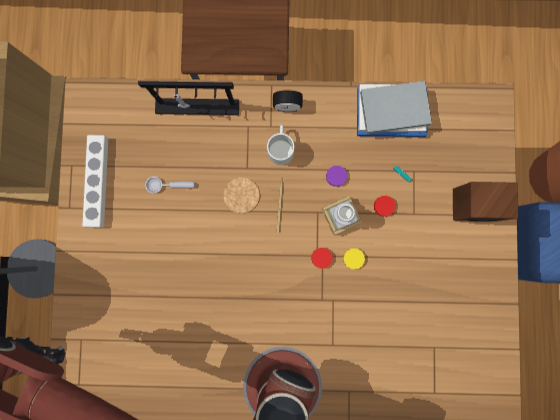

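The side view shows the egg cup at (268,232) on the steel lid at (269,255), in the caddy at (272,285). The coaster is at (280,212) and the pencil at (275,238). In the top view the cup is at (346,213), the caddy at (341,215) and the coaster at (241,195).

What could be taken for the lid (side-view pixels): red disc (212,277), yellow (212,307), red (296,332), purple (326,278), and the steel one on the jar (269,255). I choose the steel one. The mug (340,218) could be taken for the egg cup. I'll check the choice in one close crop.

Run:
```python
import cv2,numpy as np
s=cv2.imread("pics/side0.png")[205:310,215:325]; t=cv2.imread("pics/top0.png")[170:250,300:390]
a=cv2.resize(s,None,fx=4,fy=4,interpolation=cv2.INTER_CUBIC)
b=cv2.resize(t,None,fx=4,fy=4,interpolation=cv2.INTER_CUBIC)
o=np.zeros((420,800,3),np.uint8);o[:,:440]=a;o[:320,440:]=b
cv2.imwrite("pics/crop0.png",o)
```

```text
(no output)
```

View pics/crop0.png

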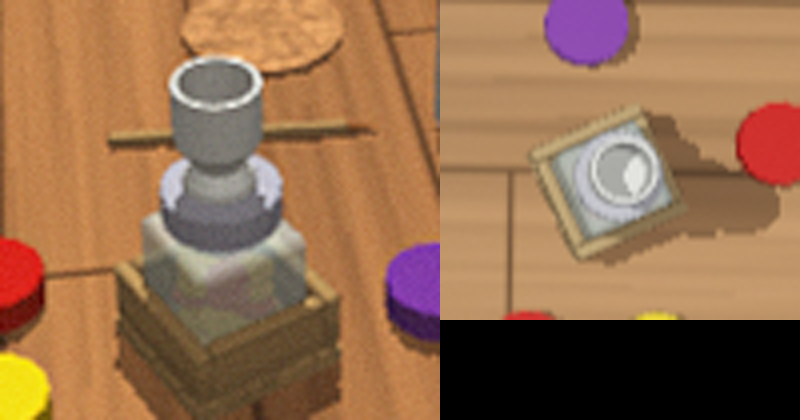

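The crop confirms it: the egg cup's rim is at side px (269,225) and top px (345,213). It stands on the bright steel lid (side px (270,253)) of the square glass jar in the pine caddy. Next I'll measure.

```bash
cat > h.py <<'E'
import numpy as np, cv2
from plant import manip, grab_frame, calibration
from scipy.spatial.transform import Rotation as Ro
C={n:calibration(n) for n in("side","top")}
def ray(n,p):
    c=C[n]; d=c["R"].T@np.linalg.solve(c["camera_matrix"],[p[0],p[1],1]); return -c["R"].T@c["t"],d
def plane(n,p,z):
    o,d=ray(n,p); return o+d*(z-o[2])/d[2]
def tri(ps,pt):
    (a,u),(b,v)=ray("side",ps),ray("top",pt); u/=np.linalg.norm(u);v/=np.linalg.norm(v)
    s=np.linalg.lstsq(np.c_[u,-v],b-a,rcond=None)[0]; P,Q=a+s[0]*u,b+s[1]*v
    return (P+Q)/2,np.linalg.norm(P-Q)
def ell(m,off=(0,0)):
    cs=cv2.findContours(m.astype(np.uint8),cv2.RETR_EXTERNAL,cv2.CHAIN_APPROX_NONE)[0]
    k=max(cs,key=cv2.contourArea); e=cv2.fitEllipse(k); return np.add(e[0],off),e[1],e[2],k
def tool():
    s=manip.state(); q=s["tool_rot"]; return s,Ro.from_quat([q[1],q[2],q[3],q[0]])
def go(target,yawy=None):
    """shift in tool axes to target (normalised by .15) and the wz turn so tool y points at yawy"""
    s,R=tool(); d=R.inv().apply(np.asarray(target)-s["tool_pos"])/.15
    y=R.apply([0,1,0]); a=np.arctan2(y[1],y[0]); w=None
    if yawy is not None: w=-((yawy-a+np.pi/2)%np.pi-np.pi/2)/(np.pi/4)
    print("pos",s["tool_pos"].round(4),"y-yaw %.3f"%a,"shift/.15",d.round(3),"wz",w)
E
python3 - <<'E'
from h import *
S=cv2.imread("pics/side0.png");T=cv2.imread("pics/top0.png")
def hsv(I,x0,x1,y0,y1): return cv2.cvtColor(I[y0:y1,x0:x1],cv2.COLOR_BGR2HSV)
# coaster
def coast(I,b,off):
    h=hsv(I,*b); m=(h[...,2]>170)&(h[...,0]<20)&(h[...,1]>90); m=cv2.morphologyEx(m.astype(np.uint8),cv2.MORPH_OPEN,np.ones((3,3))); m=cv2.morphologyEx(m,cv2.MORPH_CLOSE,np.ones((5,5))); return ell(m,off)
c=coast(T,(218,266,172,220),(218,172)); d=coast(S,(255,305,198,226),(255,198))
print("coaster",c[:3],d[:3],plane("top",c[0],.005),plane("side",d[0],.005),tri(d[0],c[0]))
# saturation / value arrays around jar
h=hsv(T,328,364,196,232); print("top V\n",h[::1,:,2][8:28]); 
h=hsv(S,252,290,216,266); print("side S\n"); print(h[::2,:,1]); print("V");print(h[::2,:,2])
E
```

```text
coaster (array([241.5, 195.5]), (55.622833251953125, 55.622833251953125), 0.0) (array([280.52666092, 210.7349577 ]), (29.67514991760254, 61.028846740722656), 91.69510650634766) [0.56354037 0.13727764 0.005     ] [0.56721703 0.13525091 0.005     ] (array([0.56557763, 0.13731447, 0.00353276]), np.float64(0.0037659027942583334))
top V
 [[175 183 175 185 190 192 186 180 160 149 148 166 195 203 207 210 204 210
  214 213 198 199 173 132 134 127 123 124 122 123 123 124 156 157 174 174]
 [183 192 192 191 184 176 155 143 133 152 192 200 195 203 209 206 201 189
  199 201 204 211 208 179 149 132 128 127 128 128 128 127 128 130 163 164]
 [195 191 185 170 152 140 141 149 164 194 204 200 200 199 187 158 130 115
  119 122 136 187 208 216 171 136 129 128 128 128 128 128 128 127 128 130]
 [186 170 156 142 145 163 178 179 189 202 193 203 211 173 149 157 157 155
  152 140 123 131 159 210 205 159 132 128 128 128 128 128 128 128 128 127]
 [151 134 146 170 181 181 185 189 204 201 183 216 169 162 170 174 174 174
  172 161 151 162 158 165 216 195 134 137 128 127 127 127 127 127 128 128]
 [132 149 177 182 18
[... 9477 characters left out ...]
 121 121 116 119 112 113 177 182 111  80 113 157 177
  185 177]
 [189 197 182 115  73  93  98  93 114 119 115 121 116 118 124 117 118 117
  118 124 119 121 116 120 114 127 119 112  99  90  89  80  91 126 170 176
  181 178]
 [187 200 216 169  84  89  92  85  88  95  96 102 104 110 118 111 108 116
  113 116 113 116 114 105 101  99  99  90  96  95  90  82 101 162 178 169
  175 185]
 [158 170 198 197 145  91  83  88  93  95  92  93  96  94  93  96  93  97
   95 101  95  99  92 101 104  92  96  95  92  89  82 115 174 199 193 189
  180 177]
 [132 145 163 182 203 193 137  94  85  91  92  91  97  92  95  99  93 101
   99  93  99 104  99 101 100  96  93  87  99 129 175 208 210 191 191 189
  188 185]]
```

```bash
cat >> h.py <<'E'
def proj(n,X):
    c=C[n]; p=c["camera_matrix"]@(c["R"]@np.asarray(X)+c["t"]); return p[:2]/p[2]
E
python3 - <<'E'
from h import *
print("cup",tri((268.4,225.6),(345.7,212.1)))
print("lid",tri((269.8,249),(344.4,213.4)))
for nm,p,z in(("cup",(345.7,212.1),.171),("lid",(344.4,213.4),.109)):
    X=plane("top",p,z); print(nm,X.round(4),proj("side",X).round(1))
co=np.array([(350,196.25),(322.75,208.75),(335,234.5),(362,221.25)])-.4
P=np.array([plane("top",p,.046) for p in co]);print("caddy",P.round(4),P.mean(0).round(4))
e=np.roll(P,-1,0)-P;print(np.linalg.norm(e,axis=1),np.arctan2(e[:,1],e[:,0])%(np.pi/2))
sc=np.array([(119,265),(210,357),(338,297)])/4+[215,205]-.4
Q=np.array([plane("side",p,.046) for p in sc]);print("caddy side",Q.round(4),((Q[0]+Q[2])/2).round(4))
e=np.diff(Q,axis=0);print(np.linalg.norm(e,axis=1),np.arctan2(e[:,1],e[:,0])%(np.pi/2))
go([0,0,0]);print(tool()[1].as_matrix().round(3))
E
```

```text
cup (array([ 0.50690736, -0.16176424,  0.16740938]), np.float64(0.0007213551827235825))
lid (array([ 0.5075114 , -0.16448629,  0.11086966]), np.float64(0.0012343199310391206))
cup [ 0.5063 -0.1613  0.171 ] [267.8 224. ]
lid [ 0.507  -0.1647  0.109 ] [269.3 249.8]
caddy [[ 0.5638 -0.1866  0.046 ]
 [ 0.5253 -0.1065  0.046 ]
 [ 0.4499 -0.1432  0.046 ]
 [ 0.4903 -0.2223  0.046 ]] [ 0.5073 -0.1647  0.046 ]
[0.08892355 0.0838485  0.08879764 0.08165515] [0.44772383 0.454123   0.47241768 0.45242139]
caddy side [[ 0.4533 -0.1485  0.046 ]
 [ 0.4941 -0.2256  0.046 ]
 [ 0.5648 -0.1907  0.046 ]] [ 0.5091 -0.1696  0.046 ]
[0.08726181 0.07884976] [0.48706168 0.45855729]
pos [0.1489 0.6064 0.2302] y-yaw 1.330 shift/.15 [-1.000e-03 -4.160e+00  1.542e+00] wz None
[[-0.971  0.238 -0.001]
 [ 0.238  0.971 -0.002]
 [ 0.    -0.002 -1.   ]]
```

Request:
send_rows --rows '[{"x":-0.14,"y":-0.175,"z":0,"wx":0,"wy":0,"wz":0,"hand":1},{"x":-0.14,"y":-0.175,"z":0,"wx":0,"wy":0,"wz":0,"hand":1},{"x":-0.14,"y":-0.175,"z":0,"wx":0,"wy":0,"wz":0,"hand":1},{"x":-0.14,"y":-0.175,"z":0,"wx":0,"wy":0,"wz":0,"hand":1},{"x":-0.14,"y":-0.175,"z":0,"wx":0,"wy":0,"wz":0,"hand":1},{"x":-0.14,"y":-0.175,"z":0,"wx":0,"wy":0,"wz":0,"hand":1},{"x":-0.14,"y":-0.175,"z":0,"wx":0,"wy":0,"wz":0,"hand":1},{"x":-0.14,"y":-0.175,"z":0,"wx":0,"wy":0,"wz":0,"hand":1},{"x":-0.14,"y":-0.175,"z":0,"wx":0,"wy":0,"wz":0,"hand":1},{"x":-0.14,"y":-0.175,"z":0,"wx":0,"wy":0,"wz":0,"hand":1}]'

```text
time: 0.93
tool_pos: [0.2904, 0.3003, 0.2308]
tool_rot: [-0.0, 0.12, 0.993, -0.0]
contact_force: [0.7, 0.0, 0.3]
gripper_width: 1.0
grasp_force: 0.0
```

Request:
send_rows --rows '[{"x":-0.14,"y":-0.175,"z":0,"wx":0,"wy":0,"wz":0,"hand":1},{"x":-0.14,"y":-0.175,"z":0,"wx":0,"wy":0,"wz":0,"hand":1},{"x":-0.14,"y":-0.175,"z":0,"wx":0,"wy":0,"wz":0,"hand":1},{"x":-0.14,"y":-0.175,"z":0,"wx":0,"wy":0,"wz":0,"hand":1},{"x":-0.14,"y":-0.175,"z":0,"wx":0,"wy":0,"wz":0,"hand":1},{"x":-0.14,"y":-0.175,"z":0,"wx":0,"wy":0,"wz":0,"hand":1},{"x":-0.14,"y":-0.175,"z":0,"wx":0,"wy":0,"wz":0,"hand":1},{"x":-0.14,"y":-0.175,"z":0,"wx":0,"wy":0,"wz":0,"hand":1},{"x":-0.14,"y":-0.175,"z":0,"wx":0,"wy":0,"wz":0,"hand":1},{"x":-0.14,"y":-0.175,"z":0,"wx":0,"wy":0,"wz":0,"hand":1}]'

```text
time: 1.77
tool_pos: [0.4318, -0.0048, 0.2309]
tool_rot: [-0.0, 0.12, 0.993, 0.0]
contact_force: [0.7, 0.2, 0.1]
gripper_width: 1.0
grasp_force: 0.0
```

Request:
send_rows --rows '[{"x":0,"y":0,"z":0,"wx":0,"wy":0,"wz":0.15,"hand":1},{"x":0,"y":0,"z":0,"wx":0,"wy":0,"wz":0.15,"hand":1},{"x":0,"y":0,"z":0,"wx":0,"wy":0,"wz":0.15,"hand":1},{"x":0,"y":0,"z":0,"wx":0,"wy":0,"wz":0.15,"hand":1},{"x":0,"y":0,"z":0,"wx":0,"wy":0,"wz":0.15,"hand":1},{"x":0,"y":0,"z":0,"wx":0,"wy":0,"wz":0.15,"hand":1},{"x":0,"y":0,"z":0,"wx":0,"wy":0,"wz":0.15,"hand":1},{"x":0,"y":0,"z":0,"wx":0,"wy":0,"wz":0.15,"hand":1},{"x":0,"y":0,"z":0,"wx":0,"wy":0,"wz":0.15,"hand":1},{"x":0,"y":0,"z":0,"wx":0,"wy":0,"wz":0.15,"hand":1}]'

```text
time: 2.6
tool_pos: [0.4314, -0.003, 0.2307]
tool_rot: [-0.0, 0.654, 0.757, -0.0]
contact_force: [0.7, -0.2, 0.2]
gripper_width: 1.003
grasp_force: 0.0
```

Run:
```python
from h import *
go([.5066,-.1615,.215],-.23); print(manip.state()["joint_pos"].round(3))
for n,b in(("top",(215,272,168,224)),("side",(250,312,194,228))):
    I=cv2.imread(f"pics/{n}0.png"); x0,x1,y0,y1=b
    L=cv2.cvtColor(cv2.GaussianBlur(I,(0,0),.8),cv2.COLOR_BGR2LAB)[y0:y1,x0:x1].astype(int)
    h=cv2.cvtColor(I,cv2.COLOR_BGR2HSV)[y0:y1,x0:x1]
    m=((h[...,1]<=(139 if n=="side" else 255))).astype(np.uint8)
    k=(L[...,0]>cv2.threshold(L[...,0].astype(np.uint8),0,255,cv2.THRESH_OTSU)[0]).astype(np.uint8)
    k=cv2.morphologyEx(cv2.morphologyEx(k,cv2.MORPH_CLOSE,np.ones((5,5))),cv2.MORPH_OPEN,np.ones((7,7)))
    e=ell(k,(x0,y0)); print(n,e[:3],plane(n,e[0],.005).round(4))
    cv2.imwrite(f"pics/m_{n}.png",np.hstack([cv2.resize(I[y0:y1,x0:x1],None,fx=6,fy=6),cv2.resize(cv2.merge([k*255]*3),None,fx=6,fy=6,interpolation=0)]))
a,b=cv2.imread("pics/m_top.png"),cv2.imread("pics/m_side.png")
w=max(a.shape[1],b.shape[1]);o=np.zeros((a.shape[0]+b.shape[0],w,3),np.uint8);o[:a.shape[0],:a.shape[1]]=a;o[a.shape[0]:,:b.shape[1]]=b
cv2.imwrite("pics/coast.png",o)
```

```text
pos [ 0.4314 -0.003   0.2307] y-yaw 0.146 shift/.15 [-1.118  0.342  0.104] wz 0.47887935855810304
[-0.18  -0.44   2.04  -0.     1.542 -0.326]
top (array([240.68252754, 194.46135902]), (33.621192932128906, 35.097740173339844), 30.531169891357422) [0.5667 0.1399 0.005 ]
side (array([279.64314651, 211.16830826]), (20.660898208618164, 39.718631744384766), 86.20095825195312) [0.5646 0.1335 0.005 ]
```

View pics/coast.png

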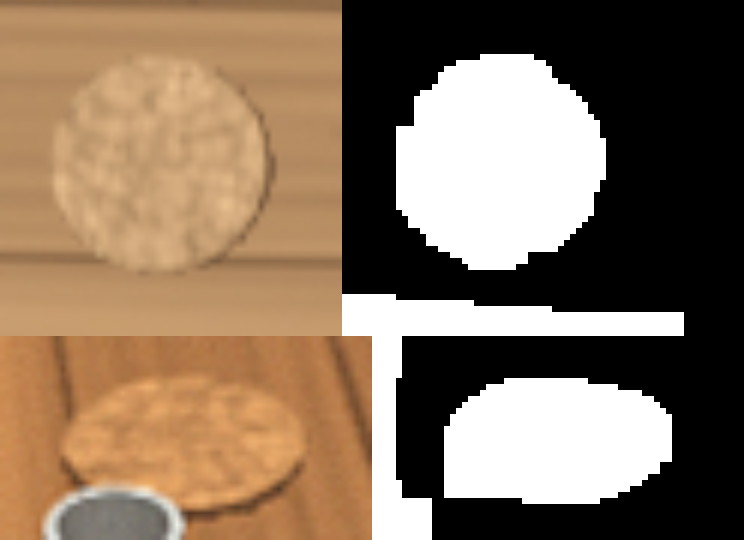

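The crop shows the coaster's outline centred at top px (241.4,194.6) and side px (280.2,211.1), so its centre is about (0.566, 0.1365). Now I'll go above the cup.

Request:
send_rows --rows '[{"x":-0.22,"y":0.068,"z":0,"wx":0,"wy":0,"wz":0,"hand":1},{"x":-0.22,"y":0.068,"z":0,"wx":0,"wy":0,"wz":0,"hand":1},{"x":-0.22,"y":0.068,"z":0,"wx":0,"wy":0,"wz":0,"hand":1},{"x":-0.22,"y":0.068,"z":0,"wx":0,"wy":0,"wz":0,"hand":1},{"x":-0.22,"y":0.068,"z":0,"wx":0,"wy":0,"wz":0,"hand":1},{"x":0,"y":0,"z":0,"wx":0,"wy":0,"wz":0.12,"hand":1},{"x":0,"y":0,"z":0,"wx":0,"wy":0,"wz":0.12,"hand":1},{"x":0,"y":0,"z":0,"wx":0,"wy":0,"wz":0.12,"hand":1},{"x":0,"y":0,"z":0,"wx":0,"wy":0,"wz":0.12,"hand":1},{"x":0,"y":0,"z":0,"wx":0,"wy":0,"wz":0,"hand":1}]'

```text
time: 3.43
tool_pos: [0.5068, -0.1585, 0.2306]
tool_rot: [-0.001, 0.783, 0.623, -0.0]
contact_force: [0.0, -0.0, 0.0]
gripper_width: 1.001
grasp_force: 0.0
```

Run:
```python
from h import *
go([.5066,-.1617,.140],-.23); print(manip.state()["joint_pos"].round(3))
```

```text
pos [ 0.5068 -0.1585  0.2306] y-yaw -0.227 shift/.15 [-0.022  0.004  0.604] wz 0.004038066347999546
[-0.443 -0.173  1.83   0.     1.486 -0.216]
```

Request:
send_rows --rows '[{"x":-0.022,"y":0.004,"z":0.1,"wx":0,"wy":0,"wz":0,"hand":1},{"x":0,"y":0,"z":0.1,"wx":0,"wy":0,"wz":0,"hand":1},{"x":0,"y":0,"z":0.1,"wx":0,"wy":0,"wz":0,"hand":1},{"x":0,"y":0,"z":0.1,"wx":0,"wy":0,"wz":0,"hand":1},{"x":0,"y":0,"z":0.1,"wx":0,"wy":0,"wz":0,"hand":1},{"x":0,"y":0,"z":0.1,"wx":0,"wy":0,"wz":0,"hand":1},{"x":0,"y":0,"z":0,"wx":0,"wy":0,"wz":0,"hand":1},{"x":0,"y":0,"z":0,"wx":0,"wy":0,"wz":0,"hand":0.5},{"x":0,"y":0,"z":0,"wx":0,"wy":0,"wz":0,"hand":0.4},{"x":0,"y":0,"z":0,"wx":0,"wy":0,"wz":0,"hand":0.3}]'

```text
time: 4.27
tool_pos: [0.5077, -0.1621, 0.1428]
tool_rot: [0.001, 0.782, 0.624, 0.0]
contact_force: [1.4, -0.2, 0.5]
gripper_width: 0.652
grasp_force: 0.0
```

Request:
send_rows --rows '[{"x":0,"y":0,"z":0,"wx":0,"wy":0,"wz":0,"hand":0.2},{"x":0,"y":0,"z":0,"wx":0,"wy":0,"wz":0,"hand":0.1},{"x":0,"y":0,"z":0,"wx":0,"wy":0,"wz":0,"hand":0},{"x":0,"y":0,"z":0,"wx":0,"wy":0,"wz":0,"hand":-1},{"x":0,"y":0,"z":0,"wx":0,"wy":0,"wz":0,"hand":-1},{"x":0,"y":0,"z":0,"wx":0,"wy":0,"wz":0,"hand":-1},{"x":0,"y":0,"z":0,"wx":0,"wy":0,"wz":0,"hand":-1},{"x":0,"y":0,"z":0,"wx":0,"wy":0,"wz":0,"hand":-1},{"x":0,"y":0,"z":0,"wx":0,"wy":0,"wz":0,"hand":-1},{"x":0,"y":0,"z":0,"wx":0,"wy":0,"wz":0,"hand":-1}]'

```text
time: 5.1
tool_pos: [0.5075, -0.162, 0.1423]
tool_rot: [0.001, 0.782, 0.623, 0.0]
contact_force: [-0.6, 0.4, 6.3]
gripper_width: 0.512
grasp_force: 60.7
```

Run:
```python
from h import *
s=manip.state(); print(s["contact_force"],s["ft_torque"],s["gripper_width"],s["grasp_force"])
go([.566,.1365,.24],None)
I=cv2.resize(grab_frame("side")[170:320,190:390],None,fx=3,fy=3,interpolation=2);cv2.imwrite("pics/g1.png",I)
```

```text
[-0.64837267  0.372063    6.28340635] [ 0.0233641   0.16667796 -0.07209966] 0.5124135517641708 60.67594725172967
pos [ 0.5075 -0.162   0.1423] y-yaw -0.225 shift/.15 [ 2.027 -0.063 -0.652] wz None
```

View pics/g1.png

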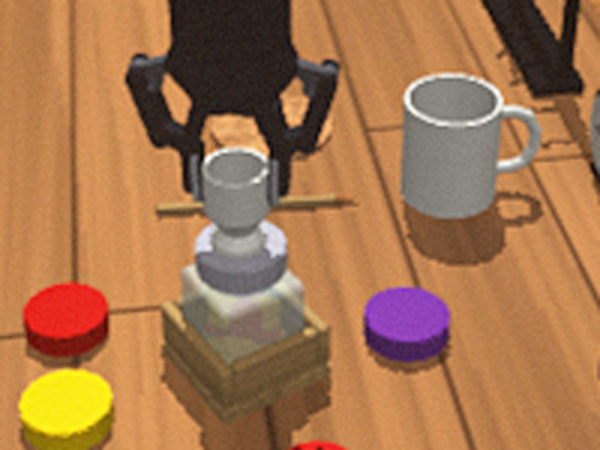

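The close crop shows both pads on the bowl at crop px (195,180) and (272,180), i.e. the cup is gripped. Next: lift it and carry it over the coaster.

Request:
send_rows --rows '[{"x":0,"y":0,"z":-0.04,"wx":0,"wy":0,"wz":0,"hand":-1},{"x":0,"y":0,"z":-0.1,"wx":0,"wy":0,"wz":0,"hand":-1},{"x":0,"y":0,"z":-0.1,"wx":0,"wy":0,"wz":0,"hand":-1},{"x":0,"y":0,"z":-0.1,"wx":0,"wy":0,"wz":0,"hand":-1},{"x":0,"y":0,"z":-0.1,"wx":0,"wy":0,"wz":0,"hand":-1},{"x":0.1,"y":-0.003,"z":0,"wx":0,"wy":0,"wz":0,"hand":-1},{"x":0.15,"y":-0.005,"z":0,"wx":0,"wy":0,"wz":0,"hand":-1},{"x":0.18,"y":-0.005,"z":0,"wx":0,"wy":0,"wz":0,"hand":-1},{"x":0.18,"y":-0.005,"z":0,"wx":0,"wy":0,"wz":0,"hand":-1},{"x":0.18,"y":-0.005,"z":0,"wx":0,"wy":0,"wz":0,"hand":-1}]'

```text
time: 5.98
tool_pos: [0.5296, -0.0444, 0.2067]
tool_rot: [-0.0, 0.782, 0.623, -0.0]
contact_force: [1.0, -0.4, -0.5]
gripper_width: 0.512
grasp_force: 61.1
```

Request:
send_rows --rows '[{"x":0.18,"y":-0.005,"z":0,"wx":0,"wy":0,"wz":0,"hand":-1},{"x":0.18,"y":-0.005,"z":0,"wx":0,"wy":0,"wz":0,"hand":-1},{"x":0.18,"y":-0.005,"z":0,"wx":0,"wy":0,"wz":0,"hand":-1},{"x":0.18,"y":-0.005,"z":0,"wx":0,"wy":0,"wz":0,"hand":-1},{"x":0.18,"y":-0.005,"z":0,"wx":0,"wy":0,"wz":0,"hand":-1},{"x":0.18,"y":-0.005,"z":0,"wx":0,"wy":0,"wz":0,"hand":-1},{"x":0.11,"y":-0.003,"z":0,"wx":0,"wy":0,"wz":0,"hand":-1},{"x":0.05,"y":-0.003,"z":0,"wx":0,"wy":0,"wz":0,"hand":-1},{"x":0,"y":0,"z":0,"wx":0,"wy":0,"wz":0,"hand":-1},{"x":0,"y":0,"z":0,"wx":0,"wy":0,"wz":0,"hand":-1}]'

```text
time: 6.82
tool_pos: [0.5659, 0.1366, 0.2068]
tool_rot: [-0.0, 0.782, 0.623, -0.001]
contact_force: [0.4, -0.6, -1.5]
gripper_width: 0.516
grasp_force: 61.1
```

Run:
```python
from h import *
s,R=tool(); print(s["contact_force"],s["gripper_width"],s["grasp_force"]); print(R.as_matrix().round(3))
go([.566,.1365,.0383],-.225)
```

```text
[ 0.44560165 -0.62480795 -1.50877193] 0.515999664996846 61.070522060617805
[[ 0.223  0.975 -0.001]
 [ 0.975 -0.223 -0.001]
 [-0.001 -0.001 -1.   ]]
pos [0.5659 0.1366 0.2068] y-yaw -0.225 shift/.15 [0.    0.002 1.123] wz 0.0002784095063507391
```

Request:
send_rows --rows '[{"x":0,"y":0,"z":0.1,"wx":0,"wy":0,"wz":0,"hand":-1},{"x":0,"y":0,"z":0.16,"wx":0,"wy":0,"wz":0,"hand":-1},{"x":0,"y":0,"z":0.16,"wx":0,"wy":0,"wz":0,"hand":-1},{"x":0,"y":0,"z":0.16,"wx":0,"wy":0,"wz":0,"hand":-1},{"x":0,"y":0,"z":0.16,"wx":0,"wy":0,"wz":0,"hand":-1},{"x":0,"y":0,"z":0.14,"wx":0,"wy":0,"wz":0,"hand":-1},{"x":0,"y":0,"z":0.12,"wx":0,"wy":0,"wz":0,"hand":-1},{"x":0,"y":0,"z":0.06,"wx":0,"wy":0,"wz":0,"hand":-1},{"x":0,"y":0,"z":0.03,"wx":0,"wy":0,"wz":0,"hand":-1},{"x":0,"y":0,"z":0,"wx":0,"wy":0,"wz":0,"hand":-1}]'

```text
time: 7.65
tool_pos: [0.5658, 0.1361, 0.0431]
tool_rot: [-0.0, 0.782, 0.623, -0.001]
contact_force: [-0.8, 0.1, -1.6]
gripper_width: 0.513
grasp_force: 61.1
```

Request:
send_rows --rows '[{"x":0,"y":0,"z":0.006,"wx":0,"wy":0,"wz":0,"hand":-1},{"x":0,"y":0,"z":0.006,"wx":0,"wy":0,"wz":0,"hand":-1},{"x":0,"y":0,"z":0.006,"wx":0,"wy":0,"wz":0,"hand":-1},{"x":0,"y":0,"z":0.006,"wx":0,"wy":0,"wz":0,"hand":-1},{"x":0,"y":0,"z":0,"wx":0,"wy":0,"wz":0,"hand":-1},{"x":0,"y":0,"z":0,"wx":0,"wy":0,"wz":0,"hand":-1},{"x":0,"y":0,"z":0,"wx":0,"wy":0,"wz":0,"hand":-1},{"x":0,"y":0,"z":0,"wx":0,"wy":0,"wz":0,"hand":-1},{"x":0,"y":0,"z":0,"wx":0,"wy":0,"wz":0,"hand":-1},{"x":0,"y":0,"z":0,"wx":0,"wy":0,"wz":0,"hand":-1}]'

```text
time: 8.48
tool_pos: [0.5663, 0.137, 0.0402]
tool_rot: [-0.0, 0.782, 0.623, -0.0]
contact_force: [0.3, 0.1, -1.0]
gripper_width: 0.511
grasp_force: 61.1
```

Run:
```python
from h import *
s,R=tool(); print(s["contact_force"],s["gripper_width"],s["grasp_force"])
go([.566,.1365,.0383],-.225)
I=cv2.resize(grab_frame("side")[160:260,220:360],None,fx=4,fy=4,interpolation=2);cv2.imwrite("pics/g2.png",I)
```

```text
[ 0.33996628  0.08965353 -1.03859895] 0.5107092158159842 61.09771447721869
pos [0.5663 0.137  0.0402] y-yaw -0.225 shift/.15 [-0.004 -0.001  0.013] wz -5.836997949010125e-05
```

View pics/g2.png

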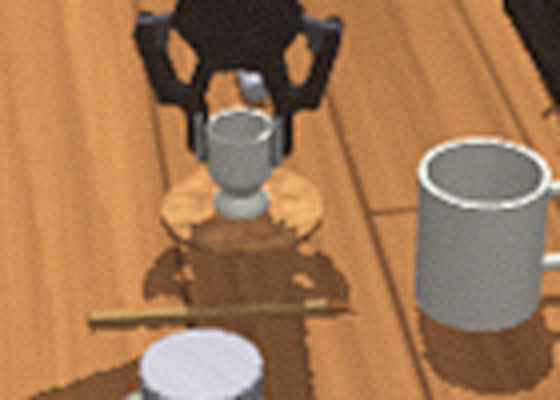

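The crop shows the cup upright with its foot at crop px (242,203), near the coaster's middle. There's no contact yet, so I'll lower it slowly.

Request:
send_rows --rows '[{"x":0,"y":0,"z":0.005,"wx":0,"wy":0,"wz":0,"hand":-1},{"x":0,"y":0,"z":0.005,"wx":0,"wy":0,"wz":0,"hand":-1},{"x":0,"y":0,"z":0.003,"wx":0,"wy":0,"wz":0,"hand":-1},{"x":0,"y":0,"z":0,"wx":0,"wy":0,"wz":0,"hand":-1},{"x":0,"y":0,"z":0,"wx":0,"wy":0,"wz":0,"hand":-1},{"x":0,"y":0,"z":0,"wx":0,"wy":0,"wz":0,"hand":-1},{"x":0,"y":0,"z":0,"wx":0,"wy":0,"wz":0,"hand":-1},{"x":0,"y":0,"z":0,"wx":0,"wy":0,"wz":0,"hand":-1},{"x":0,"y":0,"z":0,"wx":0,"wy":0,"wz":0,"hand":-1},{"x":0,"y":0,"z":0,"wx":0,"wy":0,"wz":0,"hand":-1}]'

```text
time: 9.37
tool_pos: [0.5663, 0.137, 0.0383]
tool_rot: [-0.0, 0.782, 0.623, 0.0]
contact_force: [-0.4, 0.1, -0.9]
gripper_width: 0.515
grasp_force: 61.1
```

Request:
send_rows --rows '[{"x":0,"y":0,"z":0.004,"wx":0,"wy":0,"wz":0,"hand":-1},{"x":0,"y":0,"z":0.004,"wx":0,"wy":0,"wz":0,"hand":-1},{"x":0,"y":0,"z":0.004,"wx":0,"wy":0,"wz":0,"hand":-1},{"x":0,"y":0,"z":0,"wx":0,"wy":0,"wz":0,"hand":-1},{"x":0,"y":0,"z":0,"wx":0,"wy":0,"wz":0,"hand":-1},{"x":0,"y":0,"z":0,"wx":0,"wy":0,"wz":0,"hand":-1},{"x":0,"y":0,"z":0,"wx":0,"wy":0,"wz":0,"hand":-1},{"x":0,"y":0,"z":0,"wx":0,"wy":0,"wz":0,"hand":-1},{"x":0,"y":0,"z":0,"wx":0,"wy":0,"wz":0,"hand":-1},{"x":0,"y":0,"z":0,"wx":0,"wy":0,"wz":0,"hand":-1}]'

```text
time: 10.2
tool_pos: [0.5665, 0.137, 0.038]
tool_rot: [-0.0, 0.782, 0.623, -0.0]
contact_force: [-4.3, -0.4, 7.9]
gripper_width: 0.511
grasp_force: 62.1
```

Contact at 7.9 N. I'll open and go up.

Request:
send_rows --rows '[{"x":0,"y":0,"z":-0.002,"wx":0,"wy":0,"wz":0,"hand":0.1},{"x":0,"y":0,"z":0,"wx":0,"wy":0,"wz":0,"hand":0.2},{"x":0,"y":0,"z":0,"wx":0,"wy":0,"wz":0,"hand":0.3},{"x":0,"y":0,"z":0,"wx":0,"wy":0,"wz":0,"hand":0.5},{"x":0,"y":0,"z":0,"wx":0,"wy":0,"wz":0,"hand":0.8},{"x":0,"y":0,"z":0,"wx":0,"wy":0,"wz":0,"hand":1},{"x":0,"y":0,"z":0,"wx":0,"wy":0,"wz":0,"hand":1},{"x":0,"y":0,"z":0,"wx":0,"wy":0,"wz":0,"hand":1},{"x":0,"y":0,"z":-0.05,"wx":0,"wy":0,"wz":0,"hand":1},{"x":0,"y":0,"z":-0.1,"wx":0,"wy":0,"wz":0,"hand":1}]'

```text
time: 11.03
tool_pos: [0.5645, 0.1367, 0.0576]
tool_rot: [-0.001, 0.782, 0.623, -0.002]
contact_force: [0.5, -0.6, 0.7]
gripper_width: 1.0
grasp_force: 0.0
```

Request:
send_rows --rows '[{"x":0,"y":0,"z":-0.15,"wx":0,"wy":0,"wz":0,"hand":1},{"x":0,"y":0,"z":-0.2,"wx":0,"wy":0,"wz":0,"hand":1},{"x":0,"y":0,"z":-0.2,"wx":0,"wy":0,"wz":0,"hand":1},{"x":0,"y":0,"z":-0.15,"wx":0,"wy":0,"wz":0,"hand":1},{"x":-0.15,"y":0.005,"z":0,"wx":0,"wy":0,"wz":0,"hand":1},{"x":-0.2,"y":0.006,"z":0,"wx":0,"wy":0,"wz":0,"hand":1},{"x":-0.2,"y":0.006,"z":0,"wx":0,"wy":0,"wz":0,"hand":1},{"x":-0.2,"y":0.006,"z":0,"wx":0,"wy":0,"wz":0,"hand":1},{"x":-0.2,"y":0.006,"z":0,"wx":0,"wy":0,"wz":0,"hand":1},{"x":0,"y":0,"z":0,"wx":0,"wy":0,"wz":0,"hand":1}]'

```text
time: 11.87
tool_pos: [0.5381, -0.0068, 0.165]
tool_rot: [0.001, 0.783, 0.622, -0.0]
contact_force: [-0.1, -0.8, -0.7]
gripper_width: 1.003
grasp_force: 0.0
```

Run:
```python
from h import *
s=manip.state();print(s["contact_force"])
S=grab_frame("side");T=grab_frame("top")
cv2.imwrite("pics/s3.png",S);cv2.imwrite("pics/t3.png",T)
a=cv2.resize(S[190:300,220:320],None,fx=4,fy=4,interpolation=2);b=cv2.resize(T[170:260,300:390],None,fx=4,fy=4,interpolation=2)
o=np.zeros((440,760,3),np.uint8);o[:,:400]=a;o[:360,400:]=b;cv2.imwrite("pics/g3.png",o)
# lid top in both views: low saturation & bright
for n,I,(x0,x1,y0,y1) in(("top",T,(325,366,195,236)),("side",S,(250,292,236,262))):
    h=cv2.cvtColor(I,cv2.COLOR_BGR2HSV)[y0:y1,x0:x1]; print(n); print(h[::2,::2,2])
go([.507,-.1645,.20],-.23)
```

```text
[-0.14438264 -0.80813278 -0.74125039]
top
[[192 190 137 137 137 138 137 138 138 137 177 167 157 139 139 169 171 195
  194 195 195]
 [194 194 194 193 169 168 138 139 139 130 129 196 195 138 144 195 195 195
  195 195 196]
 [190 190 185 181 182 181 128 128 126 140 144 133 130 130 131 131 134 186
  186 186 186]
 [174 175 175 175 174 166 130 142 142 132 154 180 145 143 125 127 126 163
  163 164 163]
 [181 182 180 160 133 145 144 137 134 158 161 171 162 138 116 124 124 125
  124 125 126]
 [178 178 140 147 141 132 131 150 157 159 157 157 159 147 141 136 136 136
  136 134 136]
 [198 199 138 145 172 173 159 158 158 157 158 158 160 159 150 136 137 135
  137 137 137]
 [174 131 157 191 195 151 159 158 158 159 159 159 157 156 158 151 134 134
  134 135 135]
 [204 141 150 192 173 157 158 158 159 159 159 157 158 159 159 144 123 126
  128 128 128]
 [188 144 148 186 138 158 158 158 159 157 157 158 159 158 161 156 144 101
  101 101 100]
 [138 142 141 152 151 158 159 158 157 158 160 160 160 161 159 152 143 126
  137 138 137]
 [148 125 143 147 175 151 158 158 159 160 160 161 162 159 159 169 135 139
  139
[... 1375 characters left out ...]
4 130 125 116 127 127 125 126 127 122 125 128 148
  195 185 183]
 [196 196 208 127 130 127 129 127 122 125 124 121 129 124 126 129 126 130
  197 192 185]
 [196 193 181 124 120 136 125 121 125 129 125 120 123 128 131 131 126 124
  193 192 181]
 [189 196 189 116 121 126 128 128 130 125 126 130 129 122 125 129 132 112
  184 192 186]
 [197 192 187 101 130 126 118 127 127 129 125 128 129 130 125 130 122  92
  170 193 187]
 [190 199 190  79  96 119 132 126 127 126 128 128 128 130 124 115  93  89
  176 191 187]
 [181 190 229  94  94  99 106 112 126 117 119 124 128 113 101 103  97 109
  185 186 185]]
pos [ 0.5387 -0.0036  0.1649] y-yaw -0.227 shift/.15 [-1.092  0.036 -0.235] wz 0.0034079785052317643
```

View pics/g3.png

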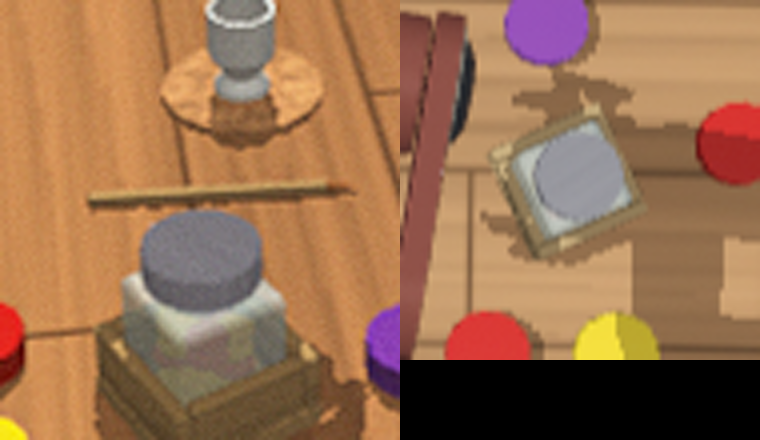

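The crop shows the egg cup standing upright on the coaster at crop px (242,60). The lid is bare: its top is at top px ~(344.5,213.9) and side px ~(270,250). Next I'll measure the lid more exactly.

Run:
```python
from h import *
T=cv2.imread("pics/t3.png");S=cv2.imread("pics/s3.png");r={}
for n,I,(x0,x1,y0,y1),lo,hi in(("top",T,(325,366,195,236),153,166),("side",S,(250,292,240,270),114,136)):
    h=cv2.cvtColor(I,cv2.COLOR_BGR2HSV)[y0:y1,x0:x1]; m=((h[...,2]>=lo)&(h[...,2]<=hi)&(h[...,1]<60)).astype(np.uint8)
    m=cv2.morphologyEx(cv2.morphologyEx(m,cv2.MORPH_CLOSE,np.ones((3,3))),cv2.MORPH_OPEN,np.ones((5,5)))
    e=ell(m,(x0,y0)); k=e[3].reshape(-1,2); print(n,e[:3],"bbox",k.min(0)+[x0,y0],k.max(0)+[x0,y0]); r[n]=e[0]
    print(plane(n,e[0],.109).round(4))
print(tri(r["side"],r["top"]))
```

```text
top (array([344.23339272, 213.7403698 ]), (22.179283142089844, 22.593097686767578), 164.8347930908203) bbox [334 202] [355 225]
[ 0.506  -0.1642  0.109 ]
side (array([269.66245461, 251.5566473 ]), (17.273271560668945, 29.618558883666992), 86.06697082519531) bbox [255 243] [284 260]
[ 0.5071 -0.1704  0.109 ]
(array([ 0.50699892, -0.16472231,  0.10449315]), np.float64(0.0012715094556890977))
```

Request:
send_rows --rows '[{"x":-0.15,"y":0.005,"z":0,"wx":0,"wy":0,"wz":0,"hand":1},{"x":-0.18,"y":0.005,"z":0,"wx":0,"wy":0,"wz":0,"hand":1},{"x":-0.18,"y":0.005,"z":0,"wx":0,"wy":0,"wz":0,"hand":1},{"x":-0.18,"y":0.005,"z":0,"wx":0,"wy":0,"wz":0,"hand":1},{"x":-0.18,"y":0.005,"z":0,"wx":0,"wy":0,"wz":0,"hand":1},{"x":-0.15,"y":0.005,"z":0,"wx":0,"wy":0,"wz":0,"hand":1},{"x":-0.07,"y":0.003,"z":0,"wx":0,"wy":0,"wz":0,"hand":1},{"x":0,"y":0,"z":0,"wx":0,"wy":0,"wz":0,"hand":1},{"x":0,"y":0,"z":0,"wx":0,"wy":0,"wz":0,"hand":1},{"x":0,"y":0,"z":0,"wx":0,"wy":0,"wz":0,"hand":1}]'

```text
time: 12.8
tool_pos: [0.5074, -0.162, 0.1642]
tool_rot: [-0.0, 0.782, 0.624, 0.0]
contact_force: [-0.2, -1.0, -0.4]
gripper_width: 0.996
grasp_force: 0.0
```

Run:
```python
from h import *
go([.5065,-.1645,.082],-.23)
```

```text
pos [ 0.5074 -0.162   0.1642] y-yaw -0.224 shift/.15 [-0.018 -0.002  0.548] wz 0.008019846296034682
```

Request:
send_rows --rows '[{"x":-0.018,"y":-0.002,"z":0.05,"wx":0,"wy":0,"wz":0,"hand":1},{"x":0,"y":0,"z":0.1,"wx":0,"wy":0,"wz":0,"hand":1},{"x":0,"y":0,"z":0.1,"wx":0,"wy":0,"wz":0,"hand":1},{"x":0,"y":0,"z":0.1,"wx":0,"wy":0,"wz":0,"hand":1},{"x":0,"y":0,"z":0.1,"wx":0,"wy":0,"wz":0,"hand":1},{"x":0,"y":0,"z":0.06,"wx":0,"wy":0,"wz":0,"hand":1},{"x":0,"y":0,"z":0.038,"wx":0,"wy":0,"wz":0,"hand":1},{"x":0,"y":0,"z":0,"wx":0,"wy":0,"wz":0,"hand":1},{"x":0,"y":0,"z":0,"wx":0,"wy":0,"wz":0,"hand":1},{"x":0,"y":0,"z":0,"wx":0,"wy":0,"wz":0,"hand":1}]'

```text
time: 13.63
tool_pos: [0.5069, -0.1661, 0.083]
tool_rot: [0.001, 0.782, 0.623, 0.0]
contact_force: [-0.5, -0.2, 0.2]
gripper_width: 0.999
grasp_force: 0.0
```

Run:
```python
from h import *
go([.5065,-.1645,.082],-.23); s=manip.state(); print(s["contact_force"])
I=cv2.resize(grab_frame("side")[195:315,215:325],None,fx=4,fy=4,interpolation=2);cv2.imwrite("pics/g4.png",I)
```

```text
pos [ 0.5069 -0.1661  0.083 ] y-yaw -0.225 shift/.15 [ 0.01  -0.005  0.007] wz 0.006556855234701691
[-0.52347299 -0.17045336  0.16319971]
```

View pics/g4.png

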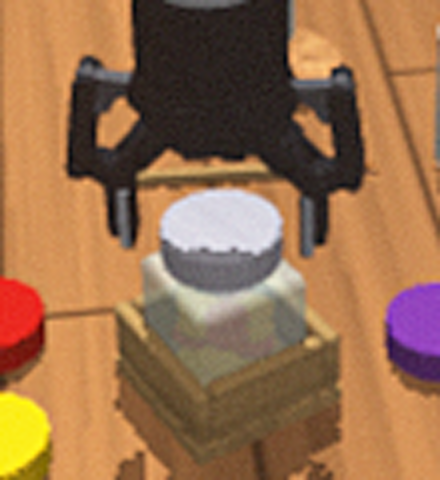

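Run:
```python
from h import *
s,R=tool();p=s["tool_pos"]
f=lambda q:((q-[215,195])*4+1.6).round(0)
for d in(-.0425,.0425):
    print("tip inner",f(proj("side",p+R.apply([0,d,-.013]))))
for d in (0,):
    print("lid",f(proj("side",[.5065,-.1645,.109])), [f(proj("side",np.array([.5065,-.1645,.109])+R.apply([0,e,0]))) for e in(-.031,.031)])
```

```text
tip inner [138. 239.]
tip inner [302. 246.]
lid [218. 221.] [array([158., 218.]), array([278., 224.])]
```

Run:
```python
from h import *
S=cv2.imread("pics/s3.png");h=cv2.cvtColor(S,cv2.COLOR_BGR2HSV)
for y in(198,200,202,204): 
    r=h[y,262:300,1].astype(float); k=np.where(r<75)[0]; print(y,262+k.min(),262+k.max())
print([proj("side",[.5665,.137,z]).round(1) for z in(.067,.055,.04)], (proj("side",[.5765,.137,.05])-proj("side",[.5665,.137,.05])).round(2))
for y in range(246,256,2):
    r=h[y,250:292,1]; k=np.where(r<75)[0]; print("lid",y,250+k.min(),250+k.max())
print([proj("side",[.5065,-.1645,z]).round(1) for z in(.109,.1,.09)])
```

```text
198 272 287
200 272 287
202 272 287
204 273 287
[array([279.8, 190.8]), array([279.9, 194.7]), array([280. , 199.5])] [ 3.71 -0.3 ]
lid 246 258 282
lid 248 256 284
lid 250 255 284
lid 252 255 284
lid 254 255 284
[array([269. , 249.8]), array([269.2, 253.3]), array([269.3, 257.1])]
```

Request:
send_rows --rows '[{"x":0.004,"y":0.006,"z":0.005,"wx":0,"wy":0,"wz":0,"hand":0.8},{"x":0,"y":0,"z":0,"wx":0,"wy":0,"wz":0,"hand":0.7},{"x":0,"y":0,"z":0,"wx":0,"wy":0,"wz":0,"hand":0.6},{"x":0,"y":0,"z":0,"wx":0,"wy":0,"wz":0,"hand":0.55},{"x":0,"y":0,"z":0,"wx":0,"wy":0,"wz":0,"hand":0.5},{"x":0,"y":0,"z":0,"wx":0,"wy":0,"wz":0,"hand":0.45},{"x":0,"y":0,"z":0,"wx":0,"wy":0,"wz":0,"hand":0.4},{"x":0,"y":0,"z":0,"wx":0,"wy":0,"wz":0,"hand":0.3},{"x":0,"y":0,"z":0,"wx":0,"wy":0,"wz":0,"hand":0},{"x":0,"y":0,"z":0,"wx":0,"wy":0,"wz":0,"hand":-1}]'

```text
time: 14.52
tool_pos: [0.5081, -0.1659, 0.0822]
tool_rot: [0.001, 0.782, 0.623, 0.001]
contact_force: [3.5, -0.2, 3.2]
gripper_width: 0.711
grasp_force: 64.2
```

Request:
send_rows --rows '[{"x":0,"y":0,"z":0,"wx":0,"wy":0,"wz":0,"hand":-1},{"x":0,"y":0,"z":0,"wx":0,"wy":0,"wz":0,"hand":-1},{"x":0,"y":0,"z":0,"wx":0,"wy":0,"wz":0,"hand":-1},{"x":0,"y":0,"z":0,"wx":0,"wy":0,"wz":0,"hand":-1},{"x":0,"y":0,"z":0,"wx":0,"wy":0,"wz":0,"hand":-1},{"x":0,"y":0,"z":0,"wx":0,"wy":0,"wz":0,"hand":-1},{"x":0,"y":0,"z":0,"wx":0,"wy":0,"wz":0,"hand":-1},{"x":0,"y":0,"z":0,"wx":0,"wy":0,"wz":0,"hand":-1},{"x":0,"y":0,"z":0,"wx":0,"wy":0,"wz":0,"hand":-1},{"x":0,"y":0,"z":0,"wx":0,"wy":0,"wz":0,"hand":-1}]'

```text
time: 15.35
tool_pos: [0.5081, -0.1659, 0.0822]
tool_rot: [0.001, 0.782, 0.623, 0.001]
contact_force: [4.2, -0.6, 4.9]
gripper_width: 0.709
grasp_force: 64.3
```

Run:
```python
from h import *
go([.5075,-.1655,.082],-.23); s=manip.state(); print(s["contact_force"],s["ft_torque"],s["joint_pos"].round(3))
```

```text
pos [ 0.5081 -0.1659  0.0822] y-yaw -0.225 shift/.15 [ 0.002 -0.005  0.001] wz 0.006254991306217002
[ 4.16430032 -0.62895589  4.89990893] [-0.10177249 -0.75938174 -0.02314499] [-0.455 -0.022  1.95   0.     1.212 -0.23 ]
```

Well centred and gripped. Begin turning anticlockwise (tool wz negative), following the climb.

Request:
send_rows --rows '[{"x":0,"y":0,"z":-0.001,"wx":0,"wy":0,"wz":-0.04,"hand":-1},{"x":0,"y":0,"z":-0.001,"wx":0,"wy":0,"wz":-0.06,"hand":-1},{"x":0,"y":0,"z":-0.001,"wx":0,"wy":0,"wz":-0.06,"hand":-1},{"x":0,"y":0,"z":-0.001,"wx":0,"wy":0,"wz":-0.06,"hand":-1},{"x":0,"y":0,"z":-0.001,"wx":0,"wy":0,"wz":-0.06,"hand":-1},{"x":0,"y":0,"z":-0.001,"wx":0,"wy":0,"wz":-0.06,"hand":-1},{"x":0,"y":0,"z":-0.001,"wx":0,"wy":0,"wz":-0.06,"hand":-1},{"x":0,"y":0,"z":0,"wx":0,"wy":0,"wz":0,"hand":-1},{"x":0,"y":0,"z":0,"wx":0,"wy":0,"wz":0,"hand":-1},{"x":0,"y":0,"z":0,"wx":0,"wy":0,"wz":0,"hand":-1}]'

```text
time: 16.18
tool_pos: [0.5063, -0.1656, 0.0825]
tool_rot: [-0.001, 0.675, 0.738, -0.001]
contact_force: [-0.6, -1.3, 6.6]
gripper_width: 0.708
grasp_force: 64.5
```

Run:
```python
from h import *
go([.5075,-.1655,.082],-.23); s=manip.state(); print(s["contact_force"],s["ft_torque"],s["gripper_width"])
I=cv2.resize(grab_frame("side")[195:315,215:325],None,fx=4,fy=4,interpolation=2);cv2.imwrite("pics/g5.png",I)
```

```text
pos [ 0.5063 -0.1656  0.0825] y-yaw 0.090 shift/.15 [0.    0.008 0.003] wz 0.40682896582388456
[-0.55132007 -1.30087423  6.62098664] [-0.0825835   0.024605    0.15520174] 0.7084535060811747
```

Request:
send_rows --rows '[{"x":0,"y":0,"z":-0.001,"wx":0,"wy":0,"wz":-0.06,"hand":-1},{"x":0,"y":0,"z":-0.001,"wx":0,"wy":0,"wz":-0.08,"hand":-1},{"x":0,"y":0,"z":-0.001,"wx":0,"wy":0,"wz":-0.08,"hand":-1},{"x":0,"y":0,"z":-0.001,"wx":0,"wy":0,"wz":-0.08,"hand":-1},{"x":0,"y":0,"z":-0.001,"wx":0,"wy":0,"wz":-0.08,"hand":-1},{"x":0,"y":0,"z":-0.001,"wx":0,"wy":0,"wz":-0.08,"hand":-1},{"x":0,"y":0,"z":-0.001,"wx":0,"wy":0,"wz":-0.08,"hand":-1},{"x":0,"y":0,"z":-0.001,"wx":0,"wy":0,"wz":-0.08,"hand":-1},{"x":0,"y":0,"z":0,"wx":0,"wy":0,"wz":0,"hand":-1},{"x":0,"y":0,"z":0,"wx":0,"wy":0,"wz":0,"hand":-1}]'

```text
time: 17.07
tool_pos: [0.5066, -0.1656, 0.084]
tool_rot: [-0.001, 0.477, 0.879, -0.0]
contact_force: [-1.9, -0.4, 7.3]
gripper_width: 0.711
grasp_force: 64.7
```

Run:
```python
from h import *
go([.5065,-.1655,.082],1.084); s=manip.state(); print(s["contact_force"],s["ft_torque"],s["gripper_width"])
```

```text
pos [ 0.5066 -0.1656  0.084 ] y-yaw 0.576 shift/.15 [0.001 0.    0.013] wz -0.64637225647053
[-1.94432095 -0.388642    7.26455083] [-0.01250404  0.037426    0.07837553] 0.7114384337756269
```

Request:
send_rows --rows '[{"x":0,"y":0,"z":-0.001,"wx":0,"wy":0,"wz":-0.08,"hand":-1},{"x":0,"y":0,"z":-0.001,"wx":0,"wy":0,"wz":-0.08,"hand":-1},{"x":0,"y":0,"z":-0.001,"wx":0,"wy":0,"wz":-0.08,"hand":-1},{"x":0,"y":0,"z":0,"wx":0,"wy":0,"wz":-0.08,"hand":-1},{"x":0,"y":0,"z":0,"wx":0,"wy":0,"wz":-0.08,"hand":-1},{"x":0,"y":0,"z":0,"wx":0,"wy":0,"wz":-0.08,"hand":-1},{"x":0,"y":0,"z":0,"wx":0,"wy":0,"wz":-0.08,"hand":-1},{"x":0,"y":0,"z":0,"wx":0,"wy":0,"wz":-0.08,"hand":-1},{"x":0,"y":0,"z":0,"wx":0,"wy":0,"wz":0,"hand":-1},{"x":0,"y":0,"z":0,"wx":0,"wy":0,"wz":0,"hand":-1}]'

```text
time: 17.9
tool_pos: [0.5063, -0.1654, 0.0839]
tool_rot: [-0.001, 0.243, 0.97, -0.0]
contact_force: [-1.1, 0.2, 6.2]
gripper_width: 0.71
grasp_force: 64.5
```

Run:
```python
from h import *
go([.5065,-.1655,.082],1.084); s,R=tool(); print(s["contact_force"],s["ft_torque"],s["gripper_width"],R.as_matrix()[:,2].round(4))
```

```text
pos [ 0.5063 -0.1654  0.0839] y-yaw 1.079 shift/.15 [-0.001  0.     0.013] wz -0.006476011155602425
[-1.12749244  0.21238021  6.24662562] [-0.02072499 -0.05009579  0.05660006] 0.7103984947291805 [-2.4e-03  4.0e-04 -1.0e+00]
```

Request:
send_rows --rows '[{"x":0,"y":0,"z":-0.005,"wx":0,"wy":0,"wz":0,"hand":-1},{"x":0,"y":0,"z":-0.005,"wx":0,"wy":0,"wz":0,"hand":-1},{"x":0,"y":0,"z":-0.01,"wx":0,"wy":0,"wz":0,"hand":-1},{"x":0,"y":0,"z":-0.01,"wx":0,"wy":0,"wz":0,"hand":-1},{"x":0,"y":0,"z":0,"wx":0,"wy":0,"wz":0,"hand":-1},{"x":0,"y":0,"z":0,"wx":0,"wy":0,"wz":0,"hand":-1},{"x":0,"y":0,"z":0,"wx":0,"wy":0,"wz":0,"hand":-1},{"x":0,"y":0,"z":0,"wx":0,"wy":0,"wz":0,"hand":-1},{"x":0,"y":0,"z":0,"wx":0,"wy":0,"wz":0,"hand":-1},{"x":0,"y":0,"z":0,"wx":0,"wy":0,"wz":0,"hand":-1}]'

```text
time: 18.73
tool_pos: [0.5071, -0.1655, 0.0884]
tool_rot: [-0.0, 0.244, 0.97, 0.0]
contact_force: [-0.2, -0.2, -0.4]
gripper_width: 0.711
grasp_force: 64.9
```

The force is −0.4 N, which is only the lid's weight, so it's free. I'll lift the rest.

Request:
send_rows --rows '[{"x":0,"y":0,"z":-0.03,"wx":0,"wy":0,"wz":0,"hand":-1},{"x":0,"y":0,"z":-0.05,"wx":0,"wy":0,"wz":0,"hand":-1},{"x":0,"y":0,"z":-0.05,"wx":0,"wy":0,"wz":0,"hand":-1},{"x":0,"y":0,"z":-0.05,"wx":0,"wy":0,"wz":0,"hand":-1},{"x":0,"y":0,"z":-0.05,"wx":0,"wy":0,"wz":0,"hand":-1},{"x":0,"y":0,"z":-0.04,"wx":0,"wy":0,"wz":0,"hand":-1},{"x":0,"y":0,"z":0,"wx":0,"wy":0,"wz":0,"hand":-1},{"x":0,"y":0,"z":0,"wx":0,"wy":0,"wz":0,"hand":-1},{"x":0,"y":0,"z":0,"wx":0,"wy":0,"wz":0,"hand":-1},{"x":0,"y":0,"z":0,"wx":0,"wy":0,"wz":0,"hand":-1}]'

```text
time: 19.57
tool_pos: [0.5068, -0.1654, 0.1284]
tool_rot: [-0.001, 0.244, 0.97, 0.0]
contact_force: [-0.5, 1.1, -0.9]
gripper_width: 0.71
grasp_force: 64.9
```

Run:
```python
from h import *
s,R=tool(); print(s["tool_pos"],s["contact_force"],s["gripper_width"],R.as_matrix()[:,2].round(4))
I=cv2.resize(grab_frame("side")[175:315,200:370],None,fx=4,fy=4,interpolation=2);cv2.imwrite("pics/g6.png",I)
f=lambda q:((q-[200,175])*4+1.6).round(0)
x=[s["tool_pos"][0],s["tool_pos"][1]]
print("expect rim .137",f(proj("side",x+[.137])),"top .156",f(proj("side",x+[.156])),"mouth .107",f(proj("side",[.507,-.165,.107])))
```

```text
[ 0.50678922 -0.16535952  0.12840104] [-0.50330238  1.07445229 -0.9490955 ] 0.7100874337635101 [-1.e-03  5.e-04 -1.e+00]
expect rim .137 [277. 258.] top .156 [276. 227.] mouth .107 [279. 304.]
```

View pics/g6.png

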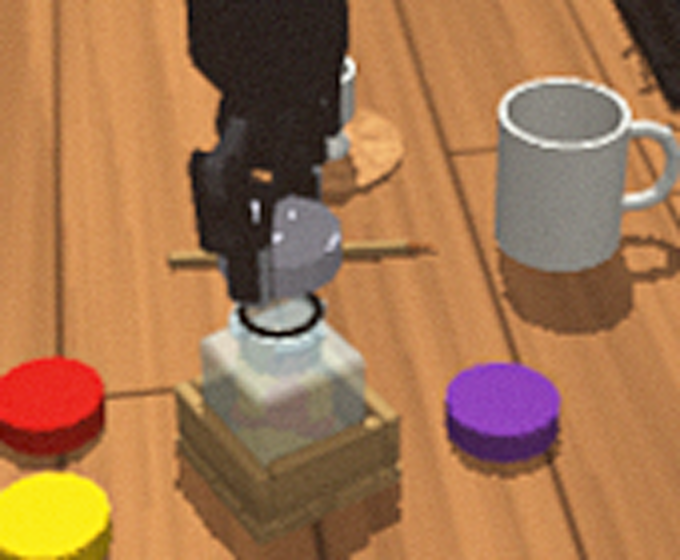

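The last crop shows the lid held level at crop px (280,250), above the open black-ringed mouth at (280,312). The jar is still seated in the caddy and the cup is on the coaster, and the gap matches about 3 cm. I'll hand it in.

```bash
python3 -c "
from plant import job_done
print(job_done())"
```

```text
the job is handed in; nothing more can be done
None
```

The egg cup stands upright on the coaster, and the lid is unscrewed, lifted straight off and held level about 3 cm above the jar's open mouth. The job was handed in at about 19.6 s; the hand-in returned no verdict.

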